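# Close a guarded lid press through its window

## Robot

A 7-joint arm with a two-finger parallel gripper is mounted at the origin on a cart in front of the work surface, level with it; the furniture and walls round the work are solid. World frame = base frame: x ahead of the robot, y to its left, z up, the work surface at z = 0. Lengths are in m, angles in rad, forces in N, time in s.
With the tool pointing down it reaches from about 0.4 to 0.85 m from the base axis. Payload 10.4 kg.
Tool frame: the origin (TCP) lies on the centre line of the jaws, within the pads' length; the fingertips stand 8 mm ahead of it and the grasp point (between the pads) lies 11 mm behind it (r.finger_overhang is the distance from the TCP to the fingertips, in m); z points along the fingers, y is the line along which they close (so a half turn about z gives the same grasp; the last joint's range is limited). The gripper opens to 87 mm and grips with 3 to 60 N. Pads are 19 mm wide; open, the fingers measure 117 mm over their backs; the gripper's body (75 mm by 190 mm) begins 51 mm behind the grasp point.
Start: joints at [-1.277, 0.332, -0.065, 1.46, 0.022, 1.35, -0.088], TCP at [0.195, 0.594, 0.195] pointing down, gripper open.
Joint ranges: [-2.6, 2.6], [-0.5, 2.12], [-1.47, 1.34], [0.16, 2.42], [-1.27, 4.41], [0.06, 2.06], [-2.6, 2.6]. Speed limits (rad/s): [2.22, 2.22, 2.79, 2.79, 3.14, 3.14, 3.14].

## Interface

Orientations are given as a unit quaternion [x, y, z, w].
In Python, from bench import r, vision gives the robot as it stands.
- The arm moves only by the tool drive_tool, never from a script. Its argument "series" is a list of rows, each a list of 2 entries, a list of its own where there are three numbers: the shift along the world's x, y, z in cm, then the turn about the world's z in degrees. A call has exactly 10 rows; each row shifts and turns the commanded pose from where the row before left it; what a row does not reach is not made up. A row lasts 1/8 s, in which the tool goes at most 62.5 mm and 10.7 degrees, less where a joint would pass 70% of its speed; a pose out of reach is approached as far as the arm can. A call with a gripper value outside its range is refused whole. "hand" is the closure, from 0 (fully open) to 1 (shut), set as the call begins (left out, the last holds). The fingers move at their own pace and stop on an object; "newtons" is the grip in N (left out, the last holds). Time passes only in rows, so rows that do not move let the fingers close, or fill a call up. It gives the time, the measured TCP pose, the force, the opening and the grip force at its end, in the units of the state.
- r.read_state(): the state, without advancing time (a new reading comes with each control period).
- vision.camera(name): name is "side" or "top"; returns a dict with "color" (400x640x3 uint8, red, green, blue), "intrinsics" (3x3 intrinsics, pixels), "R" (3x3) and "t" (3): a world point X has camera coordinates R X + t. Camera axes: x right, y down, z forward; pixel columns grow to the right and rows downward; lengths in m; the calibration is good to about 2 mm. A picture is of the moment at which its call begins. There is no depth.
- r.close_job(): hands the job in; it is judged then, once.
The state is a dict: "time": time; "joint_positions": joint angles; "joint_vel": joint speeds; "joint_torque": joint torques, N m; "ee_pos": TCP position; "eef_rot": TCP orientation; "ft_force": force on the tool from outside, world axes, zero at the start; "torque": the same for the moment, N m; "width": finger opening in m; "grip_force": force on a finger pad.
Only numpy, scipy, OpenCV 4.12 (cv2) and the standard library are available. Lean on these libraries where they do the work, as an engineer would, in place of code of your own. Each camera call takes 0.05 s, during which the arm holds its last target. There are 200 camera calls.

## Task

Close the lid press on the tin: push the guard's shutter fully open by its upright tab, reach through the window with your fingertips and press the lever paddle all the way down, then push the shutter fully shut again. Do not touch the guard frame, do not pinch the tab from both sides, and leave the open tin, the brass weight and the small vial standing beside the press where they are.

Things in the scene. Friction and masses are not known exactly. Their poses are not given: they have to be found in the camera images.
- press: Grey bench press for seating tin lids, fixed to the bench. Origin on the bench surface directly under the centre of the guard window; z up, x towards the press columns and lidded tin (roughly away from the robot), y along the shutter's opening direction (roughly to the robot's left). Base spans x -60 to +155 mm. Two columns with a crosshead stand at x = +112 mm, top 107 mm high; the press head's rod rises through it to 129 mm.
- guard: Guard of the press: fence bars on posts under a horizontal top frame; same origin and axes as the press. Its top frame spans x -55 to +55 mm and y -55 to +145 mm; upper face 110 mm above the bench, 4 mm thick, with a square window 80 x 80 mm centred on the origin and a second, open part at y = +55 to +135 mm where the shutter parks. Two rails 6 mm wide along y at x = +-49 mm stand up to 118 mm high. Must not be touched; shutter, tab and lever are not part of it.
- window (a point): Centre of the 80 x 80 mm window, on the upper face of the guard's top frame (110 mm above the bench). Axes as the press.
- shutter (a joint): Aluminium shutter plate, 89 mm in x, 90 mm in y, upper face 116 mm above the bench, sliding along the press's +y. 0 m = shut (covers the window), 0.09 m = fully open (window clear). Slides with about 1.5 N of friction and stays where it is left. It may be touched.
- tab (a point): Centre of the upright tab on the shutter (moves with it): 40 mm wide in x, 8 mm thick in y, from 116 mm to 150 mm above the bench, this point 133 mm above the bench. Shut, it stands at press x = 0, y = +41 mm; open, at y = +131 mm. Push its -y face to open and its +y face to shut.
- tab_right: The half of the tab (4 mm thick) that faces -y of the press. Its origin is not on the tab: use point tab.
- tab_left: The half of the tab (4 mm thick) that faces +y of the press. Its origin is not on the tab: use point tab.
- lever (a joint): Press lever under the window, hinged at the rear (press x = +75 mm, 90 mm above the bench). 0 rad = up, 0.4 rad = all the way down against its stop. About 3.5 N at the paddle moves it; it has no spring and stays where it is left. The press head comes down on the lidded tin with it.
- paddle (a point): Centre of the upper face of the lever's square paddle, 34 x 34 mm, seen through the window. Up, it is 10 mm below the upper face of the guard frame (100 mm above the bench); all the way down, 40 mm below it (70 mm above the bench), always within 5 mm of the window's centre line.
- open_tin: Open aluminium moisture tin, 73 mm across, 48 mm high, standing loose behind and left of the press. Leave alone. Origin at the centre of its underside.
- brass_weight: Brass balance weight with a knob, 28 mm across, 38 mm high, loose to the left of the press. Leave alone. Origin at the centre of its underside.
- short_vial: Capped glass sample vial, 24 mm across, 57 mm high, standing loose in front of the press. Leave alone. Origin at the centre of its underside.

How it is judged:
On the way, in this order (a step that is already met when the one before it is completed fails the run):
1. the shutter is pushed open (at least 82 mm) (value of joint shutter above 0.082 m), for 0.1 s.
2. the lever is pressed all the way down (at least 0.35 of 0.40 rad) (value of joint lever above 0.35 rad), for 0.2 s.
At the end, for the whole second after the job is handed in: The lever is down (at least 0.34 of its 0.40 rad) and the shutter is shut again (within 6 mm), both at rest; the open tin, weight and vial beside the press are within 20 mm of where they stood (value of joint shutter below 0.006 m and value of joint lever above 0.34 rad and velocity of joint shutter between -0.01 and 0.01 m/s and velocity of joint lever between -0.05 and 0.05 rad/s and distance of each of open_tin, brass_weight, short_vial from where it was at the start of the episode below 0.02 m); the robot touches nothing.
It fails at once if the guard frame is touched (more than 0.5 N) (contact force between guard and the fingers above 0.5 N or contact force between guard and the arm above 0.5 N).
It fails at once if the tab is pinched from both sides (contact force between each of tab_left, tab_right and the fingers above 0.5 N).
It fails at once if the open tin, weight or vial beside the press is lifted, knocked over or moved more than 20 mm (distance of any of open_tin, brass_weight, short_vial from where it was at the start of the episode above 0.02 m or angle between any of open_tin, brass_weight, short_vial's own z axis and vertical above 0.5 rad).
It also fails if it takes over 51 s, if anything falls off the work surface, if the arm or the gripper's body presses on something with over 40 N, if the wrist force passes 120 N, or if a joint passes its speed limit or range.

## Working session

There is one attempt and no reset: what is moved stays moved. The work goes in short steps, Python scripts to look and compute and a tool call to move; the robot and the scene stay as the last step left them, time stands still between calls to the robot, and variables do not carry over. Pictures are saved under pics/ and viewed, at most 10 in all, crops included, and the job is handed in when it is done.

Besides the shell and the picture viewer there is one more tool, called as name(argument=value, ...), one argument or row to a line, values as JSON. drive_tool: Moves the arm, as the interface text tells. Its arguments: {"type":"object","properties":{"series":{"type":"array"},"hand":{"type":"number"},"newtons":{"type":"number"}},"required":["series"]}

```bash
mkdir -p pics; python3 - <<'E'
from bench import r, vision
import cv2
for n in("top","side"):
    c=vision.camera(n); cv2.imwrite(f"pics/{n}0.png",c["color"][:,:,::-1])
    print(n,c["intrinsics"].round(1).tolist(),c["R"].round(3).tolist(),c["t"].round(3).tolist())
s=r.read_state(); print({k:s[k] for k in("time","ee_pos","eef_rot","width","ft_force")}, r.finger_overhang)
E
```

```text
top [[504.9, 0.0, 316.5], [0.0, 504.9, 194.1], [0.0, 0.0, 1.0]] [[0.025, -1.0, 0.003], [-0.991, -0.025, -0.131], [0.131, 0.001, -0.991]] [0.293, 0.526, 0.924]
side [[432.7, 0.0, 317.2], [0.0, 432.7, 199.4], [0.0, 0.0, 1.0]] [[-0.995, -0.104, 0.005], [-0.058, 0.513, -0.856], [0.086, -0.852, -0.516]] [0.539, -0.033, 1.1]
{'time': 0.1, 'ee_pos': array([0.19461357, 0.59354921, 0.19475724]), 'eef_rot': array([ 1.57715468e-01,  9.87484409e-01, -6.08487474e-04, -5.72030214e-05]), 'width': 0.08697220952463762, 'ft_force': array([ 0.69425128, -0.39647926, -0.51314913])} 0.008
```

View pics/top0.png

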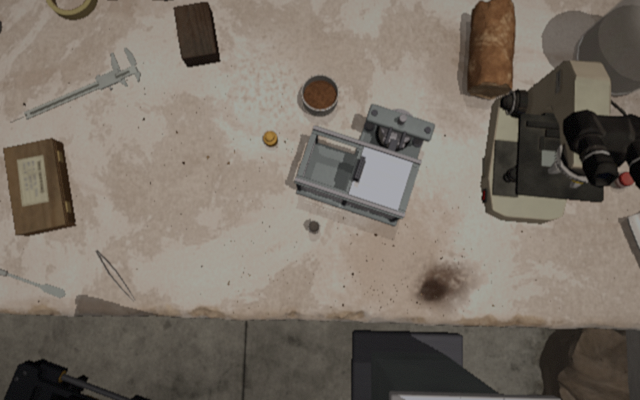

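View pics/side0.png

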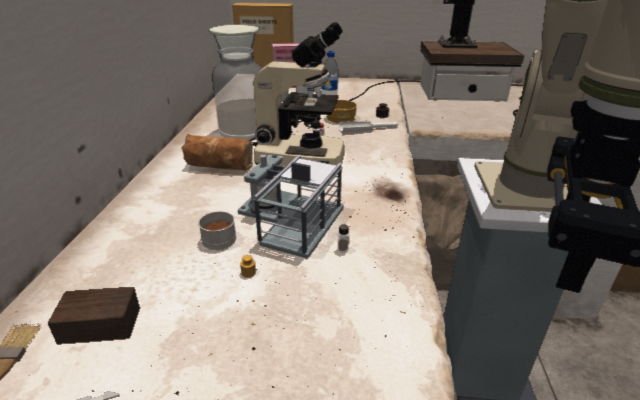

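The top image shows the press at about (365,165), with the shutter plate at (380,180), the tab at (358,168), the tin at (320,95), the weight at (270,138) and the vial at (313,227). The side image shows the guard at (300,205). I'll zoom in on the press.

```bash
python3 - <<'E'
import cv2
a=cv2.imread("pics/top0.png")[95:235,285:445]; cv2.imwrite("pics/c1.png",cv2.resize(a,None,fx=4.25,fy=4.25,interpolation=cv2.INTER_CUBIC))
E
```

```text
(no output)
```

View pics/c1.png

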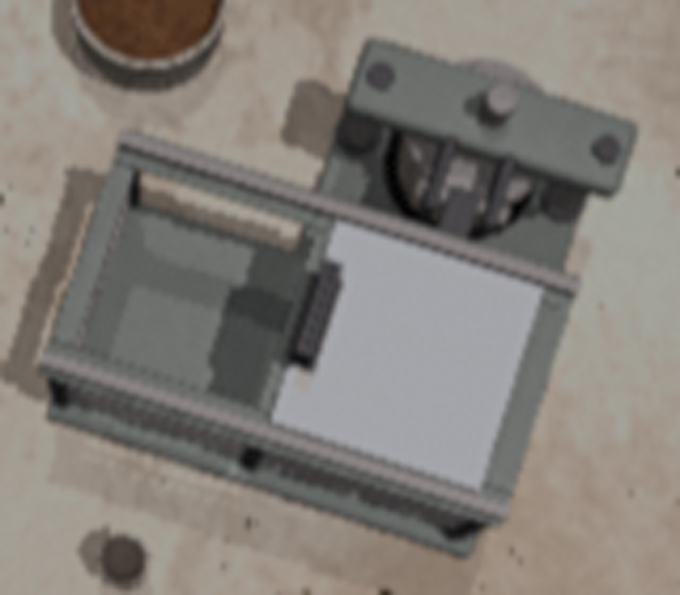

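The crop shows the rail ends clearly: rear rail from (120,133) to (578,279), front rail from (46,351) to (503,519). The tab top spans roughly (320,260) to (313,368). Next I'll fit the press pose to these.

```bash
cat > h.py <<'E'
import numpy as np
from scipy.optimize import least_squares
def press(pose,p):
    x,y,a=pose;p=np.atleast_2d(p);c,s=np.cos(a),np.sin(a)
    return np.c_[x+c*p[:,0]-s*p[:,1],y+s*p[:,0]+c*p[:,1],p[:,2]]
def proj(c,X):
    q=(X@c["R"].T+c["t"])@c["intrinsics"].T; return q[:,:2]/q[:,2:]
def ray(c,uv,z):
    d=c["R"].T@np.linalg.solve(c["intrinsics"],[*uv,1]); o=-c["R"].T@c["t"]; return o+d*(z-o[2])/d[2]
E
python3 - <<'E'
from h import *
from bench import vision
c=vision.camera("top")
uv=np.array([(120,133),(116,152),(578,279),(572,298),(46,351),(41,370),(510,498),(503,520),(322,260),(342,268),(313,370),(290,362)])
uv=(uv+.5)/4.25-.5+[285,95]
P=np.array([(52,145,118),(46,145,118),(52,-55,118),(46,-55,118),(-46,145,118),(-52,145,118),(-46,-55,118),(-52,-55,118),
 (20,45,150),(20,37,150),(-20,37,150),(-20,45,150)])/1e3
f=lambda q:(proj(c,press(q,P))-uv).ravel()
s=least_squares(f,[.55,-.1,-.2]); print(s.x,np.degrees(s.x[2])); print(s.fun.reshape(-1,2).round(1).tolist())
s2=least_squares(lambda q:f(q)[:16],s.x);print(s2.x)
sd=vision.camera("side"); Q=proj(sd,press(s.x,P)); print("side",Q.round(0).tolist())
for n,u,z in(("tin",(320,95),.048),("weight",(270,138),.035),("vial",(314,226),.057)):
    w=ray(c,u,z); d=w[:2]-s.x[:2]; a=s.x[2]; print(n,w.round(3),"press",np.round([np.cos(a)*d[0]+np.sin(a)*d[1],-np.sin(a)*d[0]+np.cos(a)*d[1]],3))
import cv2
im=sd["color"][:,:,::-1].copy()
for q in Q: cv2.circle(im,tuple(int(v) for v in q.round()),1,(0,0,255),-1)
cv2.imwrite("pics/s1.png",cv2.resize(im[140:270,190:360],None,fx=4.5,fy=4.5,interpolation=cv2.INTER_CUBIC))
E
```

```text
[ 0.53643761  0.19417457 -0.29068236] -16.65487262658816
[[-1.3, 0.1], [-1.4, -1.3], [-0.3, 0.4], [0.2, -0.9], [-1.5, 1.0], [-1.4, -0.3], [-0.5, 2.0], [0.2, 0.1], [1.5, 0.7], [1.4, 0.3], [1.1, -1.4], [1.9, -1.0]]
[ 0.53676473  0.19285366 -0.29074976]
side [[255.0, 196.0], [258.0, 196.0], [299.0, 154.0], [302.0, 155.0], [302.0, 206.0], [305.0, 207.0], [340.0, 162.0], [342.0, 162.0], [293.0, 162.0], [294.0, 160.0], [312.0, 164.0], [311.0, 165.0]]
tin [0.708 0.305 0.048] press [0.133 0.155]
weight [0.625 0.399 0.035] press [0.026 0.221]
vial [0.456 0.31  0.057] press [-0.11   0.087]
```

View pics/s1.png

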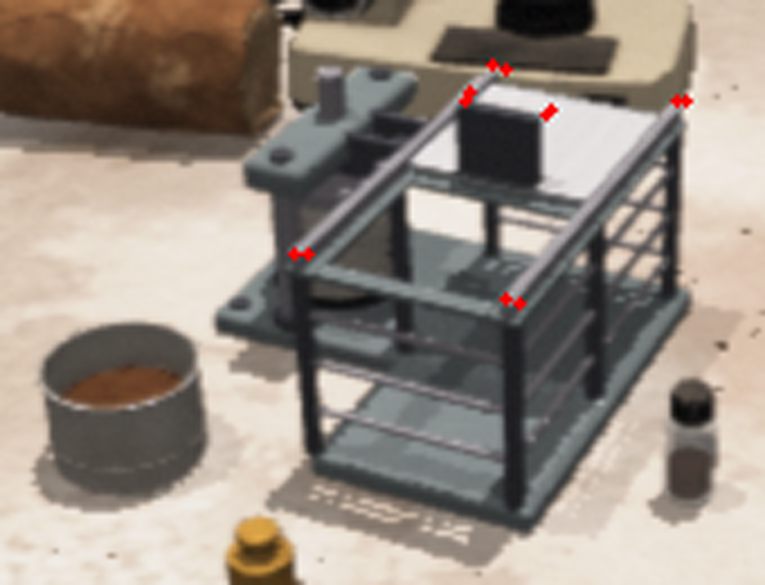

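The overlay agrees with the guard to about 2 px. Rail dots sit on the rail ends and the tab dots are about 2 px off, so the tab is perhaps 3 mm further in +y. The press is at (0.537, 0.193) with yaw -16.65°. I'll move above the window with the jaws shut, tool y along press y.

drive_tool(
  series=[
    [[1.5, -1.5, 3], 0],
    [[3.5, -4, 2.5], 1.5],
    [[4, -5, 0], 0],
    [[4, -5, 0], 0],
    [[4, -5, 0], 0],
    [[4, -5, 0], 0],
    [[4, -5, 0], 0],
    [[4, -4.5, 0], 0],
    [[3.5, -3.5, 0], 0],
    [[1.8, -1, 0], 0],
  ],
  hand=1,
  newtons=15,
)

```text
time: 1.45
ee_pos: [0.5347, 0.2015, 0.2505]
eef_rot: [0.147, 0.989, -0.0, 0.0]
ft_force: [0.1, 1.0, -0.2]
width: 0.0018
grip_force: 0.0
```

drive_tool(
  series=[
    [[0, 0, 0], 0],
    [[0, 0, -2], 0],
    [[0, 0, -3], 0],
    [[0, 0, -3], 0],
    [[0, 0, -2], 0],
    [[0, 0, 0], 0],
    [[0, 0, 0], 0],
    [[0, 0, 0], 0],
    [[0, 0, 0], 0],
    [[0, 0, 0], 0],
  ],
)

```text
time: 2.7
ee_pos: [0.533, 0.2049, 0.1508]
eef_rot: [0.145, 0.989, 0.0, 0.0]
ft_force: [0.2, -0.2, 0.2]
width: 0.0001
grip_force: 0.0
```

```bash
python3 - <<'E'
from h import *
from bench import vision,r
import cv2
O=np.array([.5366,.1935]);a=-.2907
s=r.read_state(); d=s["ee_pos"][:2]-O; print(s["ee_pos"],"press",np.cos(a)*d[0]+np.sin(a)*d[1],-np.sin(a)*d[0]+np.cos(a)*d[1],s["width"])
sd=vision.camera("side"); im=sd["color"][:,:,::-1]
tp=vision.camera("top")["color"][:,:,::-1]
A=cv2.resize(im[110:260,200:370],None,fx=4,fy=4,interpolation=cv2.INTER_CUBIC)
cv2.imwrite("pics/s2.png",A)
E
```

```text
[0.53304216 0.20494157 0.15079078] press -0.0066879833105228425 0.009941765640909176 0.0001375168844312468
```

View pics/s2.png

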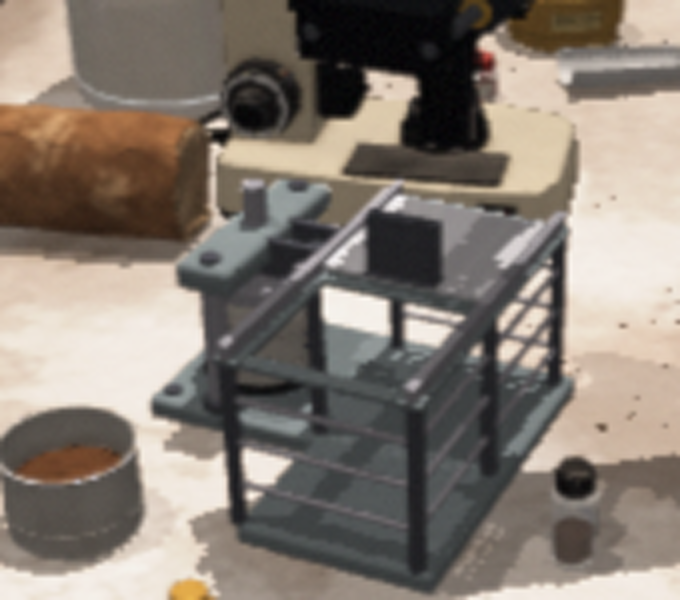

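The crop shows the tab top at about (405,215) and a dark shape at (445,130). That shape may be the gripper or the microscope behind it, so I need the whole view.

```bash
python3 - <<'E'
from h import *
from bench import vision,r
import cv2
O=np.array([.5366,.1935]);a=-.2907
sd=vision.camera("side");im=sd["color"][:,:,::-1].copy()
e=r.read_state()["ee_pos"]
print(proj(sd,np.array([e-[0,0,.008],e+[0,0,.06]])))
A=cv2.resize(im[0:260,170:430],None,fx=2.3,fy=2.3,interpolation=cv2.INTER_CUBIC)
tp=vision.camera("top");print(proj(tp,np.array([e-[0,0,.008],e+[0,0,.06]])))
cv2.imwrite("pics/s3.png",A)
E
```

```text
[[311.59610082 160.36366691]
 [311.55035214 129.55796483]]
[[377.02001549 178.49734542]
 [382.33044518 171.4512663 ]]
```

View pics/s3.png

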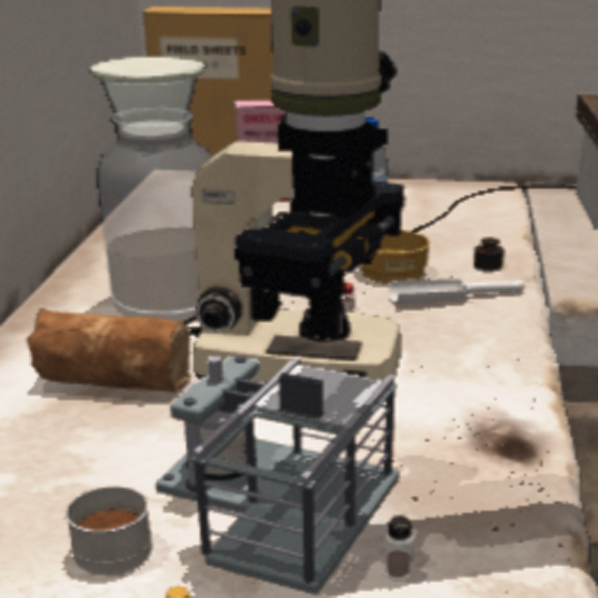

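The gripper body is at (310,240), but the finger overlaps the microscope in the image. Differencing against the first picture and adding the top view will separate them.

```bash
python3 - <<'E'
from h import *
from bench import vision,r
import cv2
a0=cv2.imread("pics/side0.png");a=vision.camera("side")["color"][:,:,::-1]
t=vision.camera("top")["color"][:,:,::-1]
cr=lambda i:cv2.resize(i[70:200,250:370],None,fx=3.2,fy=3.2,interpolation=cv2.INTER_CUBIC)
d=np.clip(3*np.abs(a.astype(int)-a0).astype(int),0,255).astype(np.uint8)
T=cv2.resize(t[70:240,260:460],(384*200//170,384))
z=lambda i:cv2.resize(i,(384,416))
row=np.hstack([cr(a),cr(d)]) ; print(row.shape)
cv2.imwrite("pics/s4.png",row)
E
```

```text
(416, 768, 3)
```

View pics/s4.png

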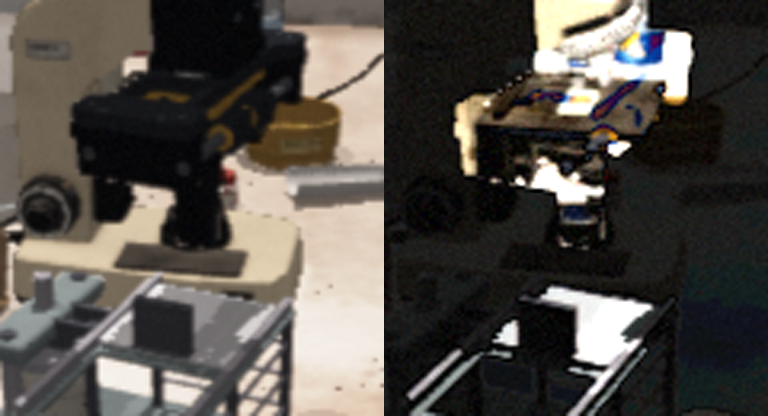

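The diff puts the fingertip at full-image (313,147), against a predicted (312,160). That's either about 27 mm higher or further in -y than the state says. The top view should settle which.

```bash
python3 - <<'E'
from h import *
from bench import vision,r
import cv2
c=vision.camera("top");t=c["color"][:,:,::-1].copy()
s=r.read_state();e=s["ee_pos"];print(e,s["eef_rot"],s["joint_positions"])
u=np.array([.2866,.958,0]);v=np.array([.958,-.2866,0])
for z in(.062,.0619+.05):
    q=proj(c,np.array([e+[0,0,z]+i*.095*u+j*.0375*v for i,j in((1,1),(1,-1),(-1,-1),(-1,1))]))
    print(z,q.round(0).tolist())
cv2.imwrite("pics/t2.png",cv2.resize(t[60:260,250:470],None,fx=2.9,fy=2.9,interpolation=cv2.INTER_CUBIC))
E
```

```text
[0.53289833 0.20486994 0.15044591] [ 1.44812077e-01  9.89459176e-01  6.52241568e-06 -2.98643821e-05] [-0.69349371  0.24215226  0.28835842  1.68447663 -0.07257889  1.22548238
  0.89165051]
0.062 [[332.0, 130.0], [317.0, 175.0], [434.0, 213.0], [448.0, 167.0]]
0.1119 [[333.0, 122.0], [317.0, 169.0], [443.0, 210.0], [457.0, 161.0]]
```

View pics/t2.png

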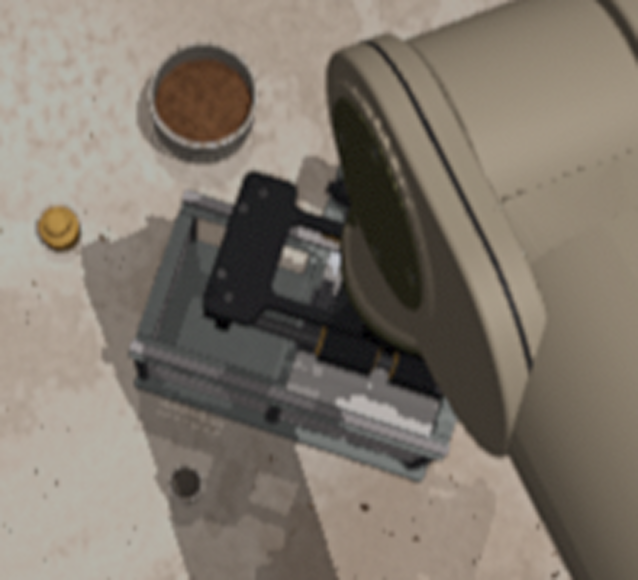

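The body's end plate at (225,245) in the crop matches the predicted plan position to a few mm, so only the height is in question. I'll probe gently down onto the shutter plate, which may be touched, to calibrate the fingertip height.

drive_tool(
  series=[
    [[0.5, 0, -1], 0],
    [[0, 0, -1], 0],
    [[0, 0, -0.1], 0],
    [[0, 0, -0.1], 0],
    [[0, 0, -0.1], 0],
    [[0, 0, -0.1], 0],
    [[0, 0, -0.1], 0],
    [[0, 0, -0.1], 0],
    [[0, 0, -0.1], 0],
    [[0, 0, 0], 0],
  ],
)

```text
time: 4.3
ee_pos: [0.5379, 0.2049, 0.1234]
eef_rot: [0.145, 0.989, 0.0, -0.0]
ft_force: [-0.0, -0.0, 0.2]
width: 0.0008
grip_force: 0.0
```

drive_tool(
  series=[
    [[0, 0, -0.1], 0],
    [[0, 0, -0.1], 0],
    [[0, 0, -0.1], 0],
    [[0, 0, -0.1], 0],
    [[0, 0, -0.1], 0],
    [[0, 0, 0], 0],
    [[0, 0, 0], 0],
    [[0, 0, 0], 0],
    [[0, 0, 0], 0],
    [[0, 0, 0], 0],
  ],
)

```text
time: 5.55
ee_pos: [0.5379, 0.2049, 0.1185]
eef_rot: [0.145, 0.989, 0.0, 0.0]
ft_force: [-0.0, -0.0, 0.5]
width: 0.0002
grip_force: 0.0
```

drive_tool(
  series=[
    [[0, 0, -0.2], 0],
    [[0, 0, -0.2], 0],
    [[0, 0, -0.2], 0],
    [[0, 0, -0.2], 0],
    [[0, 0, -0.2], 0],
    [[0, 0, -0.2], 0],
    [[0, 0, -0.1], 0],
    [[0, 0, -0.1], 0],
    [[0, 0, 0], 0],
    [[0, 0, 0], 0],
  ],
)

```text
time: 6.8
ee_pos: [0.538, 0.2049, 0.1045]
eef_rot: [0.145, 0.989, 0.0, 0.0]
ft_force: [-0.1, -0.4, 0.5]
width: 0.0007
grip_force: 0.0
```

```bash
python3 - <<'E'
from h import *
from bench import vision,r
import cv2
c=vision.camera("side");a0=cv2.imread("pics/side0.png");a=c["color"][:,:,::-1]
d=np.abs(a.astype(int)-a0).sum(2)
print("ee",r.read_state()["ee_pos"],r.read_state()["ft_force"])
print("pred tip",proj(c,np.array([r.read_state()["ee_pos"]-[0,0,.008]])))
for v in range(135,176): print(v,d[v,300:326:2].tolist())
E
```

```text
ee [0.53794583 0.2049438  0.10456212] [ 0.09307223  0.1104089  -0.3300827 ]
pred tip [[309.28741853 179.73696995]]
135 [512, 269, 35, 6, 8, 12, 70, 119, 108, 128, 201, 320, 401]
136 [497, 192, 51, 7, 9, 12, 55, 88, 79, 90, 258, 504, 320]
137 [502, 125, 67, 17, 21, 10, 54, 60, 50, 69, 166, 462, 121]
138 [488, 81, 30, 53, 42, 9, 35, 21, 28, 73, 106, 304, 9]
139 [438, 49, 22, 63, 101, 62, 24, 26, 55, 58, 12, 107, 31]
140 [255, 5, 12, 14, 28, 23, 54, 42, 28, 38, 92, 22, 34]
141 [179, 4, 2, 6, 3, 57, 69, 19, 14, 48, 31, 26, 33]
142 [155, 10, 4, 5, 15, 38, 43, 15, 7, 11, 4, 19, 33]
143 [153, 30, 2, 6, 7, 22, 6, 3, 15, 20, 7, 22, 30]
144 [141, 7, 5, 6, 13, 8, 23, 5, 16, 13, 8, 19, 32]
145 [161, 7, 44, 16, 12, 19, 15, 7, 17, 8, 3, 27, 31]
146 [183, 28, 59, 23, 8, 6, 10, 9, 2, 10, 10, 35, 29]
147 [182, 155, 12, 9, 30, 7, 38, 32, 6, 10, 26, 32, 32]
148 [175, 165, 106, 107, 100, 102, 125, 128, 7, 14, 17, 24, 19]
149 [142, 152, 155, 166, 173, 179, 200, 175, 23, 21, 14, 15, 16]
150 [139, 134, 147, 154, 165, 177, 184, 154, 4, 13, 11, 13, 18]
151 [110, 138, 161, 166, 159, 154, 164, 133, 85, 13, 14,
[... 812 characters left out ...]
 399, 339, 286, 333, 322]
165 [22, 92, 116, 142, 218, 482, 637, 522, 354, 337, 333, 342, 344]
166 [3, 9, 9, 44, 89, 386, 620, 407, 342, 340, 339, 342, 339]
167 [4, 3, 3, 2, 13, 349, 544, 359, 338, 346, 339, 336, 342]
168 [4, 6, 2, 2, 5, 260, 423, 346, 339, 343, 339, 338, 342]
169 [11, 6, 3, 9, 6, 227, 348, 341, 339, 344, 343, 337, 334]
170 [5, 3, 1, 5, 5, 226, 339, 336, 338, 338, 346, 344, 307]
171 [4, 8, 4, 3, 6, 226, 337, 341, 337, 339, 347, 348, 230]
172 [7, 11, 2, 5, 5, 220, 345, 337, 341, 339, 341, 342, 229]
173 [7, 9, 8, 10, 4, 224, 338, 340, 342, 344, 344, 342, 292]
174 [10, 4, 3, 2, 7, 217, 343, 337, 339, 341, 341, 339, 194]
175 [2, 4, 2, 5, 8, 222, 335, 340, 343, 348, 340, 332, 118]
```

drive_tool(
  series=[
    [[0, 0, -0.1], 0],
    [[0, 0, -0.1], 0],
    [[0, 0, -0.1], 0],
    [[0, 0, -0.1], 0],
    [[0, 0, -0.1], 0],
    [[0, 0, -0.1], 0],
    [[0, 0, -0.1], 0],
    [[0, 0, 0], 0],
    [[0, 0, 0], 0],
    [[0, 0, 0], 0],
  ],
)

```text
time: 8.1
ee_pos: [0.5379, 0.2049, 0.0975]
eef_rot: [0.145, 0.989, 0.0, 0.0]
ft_force: [-0.1, -0.3, 0.5]
width: 0.0007
grip_force: 0.0
```

drive_tool(
  series=[
    [[0, 0, -0.1], 0],
    [[0, 0, -0.1], 0],
    [[0, 0, -0.1], 0],
    [[0, 0, -0.1], 0],
    [[0, 0, 0], 0],
    [[0, 0, 0], 0],
    [[0, 0, 0], 0],
    [[0, 0, 0], 0],
    [[0, 0, 0], 0],
    [[0, 0, 0], 0],
  ],
)

```text
time: 9.35
ee_pos: [0.5379, 0.2049, 0.0935]
eef_rot: [0.145, 0.989, 0.0, 0.0]
ft_force: [-0.3, 0.1, 0.2]
width: 0.0006
grip_force: 0.0
```

```bash
python3 - <<'E'
from h import *
from bench import vision,r
import cv2
c=vision.camera("side");a=c["color"][:,:,::-1];t=vision.camera("top")["color"][:,:,::-1]
print(proj(c,np.array([r.read_state()["ee_pos"]-[0,0,.008]])))
A=cv2.resize(a[100:220,250:350],(500,600),interpolation=cv2.INTER_CUBIC)
B=cv2.resize(t[110:230,340:400],(300,600),interpolation=cv2.INTER_CUBIC)
cv2.imwrite("pics/s5.png",np.hstack([A,B]))
E
```

```text
[[309.32011008 184.26820707]]
```

View pics/s5.png

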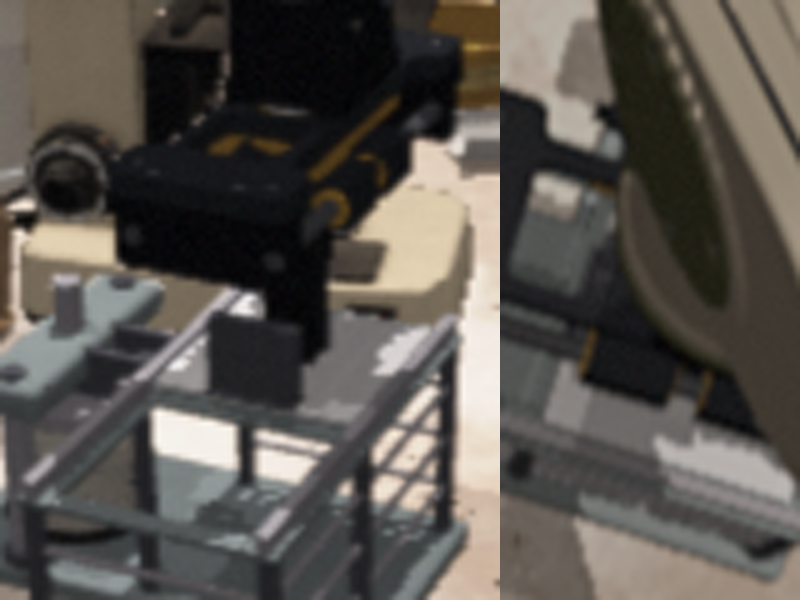

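The fingertip's bottom is at crop (318,362), about 25 mm behind the tab at (255,360). The whole tool (body and tips) sits about 35 mm higher than the state reads, so the tip is actually near z 0.12. That's a good height for pushing the tab, and the finger is about 5 mm off the tab centre towards -x. I'll correct that and push the shutter open.

drive_tool(
  series=[
    [[0.5, -0.15, 0], 0],
    [[0.34, 1.15, 0], 0],
    [[0.34, 1.15, 0], 0],
    [[0.34, 1.15, 0], 0],
    [[0.34, 1.15, 0], 0],
    [[0.34, 1.15, 0], 0],
    [[0.34, 1.15, 0], 0],
    [[0.34, 1.15, 0], 0],
    [[0.34, 1.15, 0], 0],
    [[0, 0, 0], 0],
  ],
)

```text
time: 10.7
ee_pos: [0.5697, 0.2971, 0.0932]
eef_rot: [0.144, 0.99, 0.0, -0.0]
ft_force: [0.3, 0.7, 0.2]
width: -0.0001
grip_force: 0.0
```

```bash
cat > shut.py <<'E'
# shutter opening: match the dark tab in the side view along the slide, by colour difference to the first picture
from h import *
from bench import vision,r
import cv2
O=np.array([.5366,.1935,-.2907])
s=r.read_state();d=s["ee_pos"][:2]-O[:2];a=O[2]
print("t",s["time"],"press xyz",np.round([np.cos(a)*d[0]+np.sin(a)*d[1],-np.sin(a)*d[0]+np.cos(a)*d[1],s["ee_pos"][2]],4),"F",s["ft_force"].round(2))
c=vision.camera("side");im=c["color"]
g=im.astype(int).sum(2)
for k in range(-10,111,5):
    y=.041+k/1e3
    q=proj(c,press(O,np.array([(x,y+.004,z) for x in(-.012,0,.012) for z in(.124,.133,.142)]))).round().astype(int)
    e=proj(c,press(O,np.array([(x,y+.010,.1165) for x in(-.012,0,.012)]))).round().astype(int)
    print(k,int(g[q[:,1],q[:,0]].mean()),int(g[q[:,1],q[:,0]].max()),g[e[:,1],e[:,0]].tolist())
E
python3 shut.py
```

```text
t 10.7 press xyz [0.002  0.1088 0.0932] F [0.32 0.68 0.19]
-10 297 676 [351, 385, 315]
-5 346 669 [360, 427, 438]
0 423 696 [341, 425, 436]
5 362 693 [346, 420, 299]
10 301 438 [342, 440, 106]
15 253 676 [346, 377, 68]
20 268 709 [345, 344, 117]
25 317 705 [346, 333, 124]
30 291 620 [343, 207, 105]
35 207 432 [347, 89, 106]
40 189 451 [342, 92, 110]
45 161 433 [342, 101, 108]
50 163 377 [341, 103, 103]
55 175 393 [335, 101, 108]
60 144 331 [225, 107, 109]
65 99 206 [119, 100, 106]
70 95 124 [106, 107, 105]
75 100 108 [103, 107, 106]
80 102 105 [112, 130, 138]
85 103 107 [341, 247, 230]
90 102 110 [392, 240, 232]
95 103 120 [369, 139, 257]
100 151 250 [239, 206, 270]
105 222 408 [211, 209, 252]
110 244 456 [225, 161, 196]
```

drive_tool(
  series=[
    [[0.06, 0.2, 0], 0],
    [[0.06, 0.2, 0], 0],
    [[0.06, 0.2, 0], 0],
    [[0, 0, 0], 0],
    [[0, 0, 0], 0],
    [[0, 0, 0], 0],
    [[0, 0, 0], 0],
    [[0, 0, 0], 0],
    [[0, 0, 0], 0],
    [[0, 0, 0], 0],
  ],
)

```text
time: 12.0
ee_pos: [0.5719, 0.3014, 0.0935]
eef_rot: [0.145, 0.989, 0.0, 0.0]
ft_force: [-0.5, -0.2, 0.0]
width: 0.0005
grip_force: 0.1
```

drive_tool(
  series=[
    [[0.06, 0.2, 0], 0],
    [[0.06, 0.2, 0], 0],
    [[0.06, 0.2, 0], 0],
    [[0, 0, 0], 0],
    [[0, 0, 0], 0],
    [[0, 0, 0], 0],
    [[0, 0, 0], 0],
    [[0, 0, 0], 0],
    [[0, 0, 0], 0],
    [[0, 0, 0], 0],
  ],
)

```text
time: 13.25
ee_pos: [0.5729, 0.3044, 0.0933]
eef_rot: [0.146, 0.989, -0.002, -0.001]
ft_force: [-9.3, -11.9, 6.9]
width: 0.0003
grip_force: 6.9
```

```bash
python3 shut.py | sed -n '1p;15,25p'
```

```text
t 13.25 press xyz [0.003  0.1167 0.0933] F [ -9.25 -11.94   6.89]
55 174 435 [348, 101, 105]
60 172 375 [344, 103, 97]
65 170 350 [322, 100, 108]
70 143 281 [178, 107, 110]
75 118 204 [111, 103, 103]
80 99 114 [100, 106, 103]
85 102 107 [123, 104, 111]
90 103 111 [251, 210, 166]
95 102 107 [357, 143, 227]
100 104 108 [235, 202, 252]
105 129 183 [206, 207, 257]
```

The shutter is against its open stop, with about 14 N on the tab. Next I'll back off, rise a little and go over the window centre.

drive_tool(
  series=[
    [[-0.3, -1, 0], 0],
    [[-0.3, -1, 1], 0],
    [[-0.3, -1, 1], 0],
    [[-0.4, -1.35, 0], 0],
    [[-0.4, -1.35, 0], 0],
    [[-0.4, -1.35, 0], 0],
    [[-0.4, -1.35, 0], 0],
    [[-0.4, -1.35, 0], 0],
    [[-0.4, -1.35, 0], 0],
    [[0, 0, 0], 0],
  ],
)

```text
time: 14.55
ee_pos: [0.5407, 0.1951, 0.1137]
eef_rot: [0.146, 0.989, 0.0, 0.0]
ft_force: [-0.4, 0.3, 0.3]
width: 0.0008
grip_force: 0.0
```

```bash
python3 shut.py | sed -n '1p;17,25p'; python3 - <<'E'
from bench import vision
import cv2,numpy as np
a=vision.camera("side")["color"][:,:,::-1];t=vision.camera("top")["color"][:,:,::-1]
A=cv2.resize(a[100:220,250:350],(500,600),interpolation=cv2.INTER_CUBIC)
B=cv2.resize(t[110:230,340:400],(300,600),interpolation=cv2.INTER_CUBIC)
cv2.imwrite("pics/s6.png",np.hstack([A,B]))
E
```

```text
t 14.55 press xyz [0.0035 0.0027 0.1137] F [-0.38  0.35  0.33]
65 292 451 [358, 103, 102]
70 271 421 [205, 103, 100]
75 166 254 [112, 104, 103]
80 114 143 [104, 99, 102]
85 103 112 [137, 113, 129]
90 101 107 [252, 208, 173]
95 103 110 [356, 152, 230]
100 106 113 [285, 254, 258]
105 131 194 [245, 258, 252]
```

View pics/s6.png

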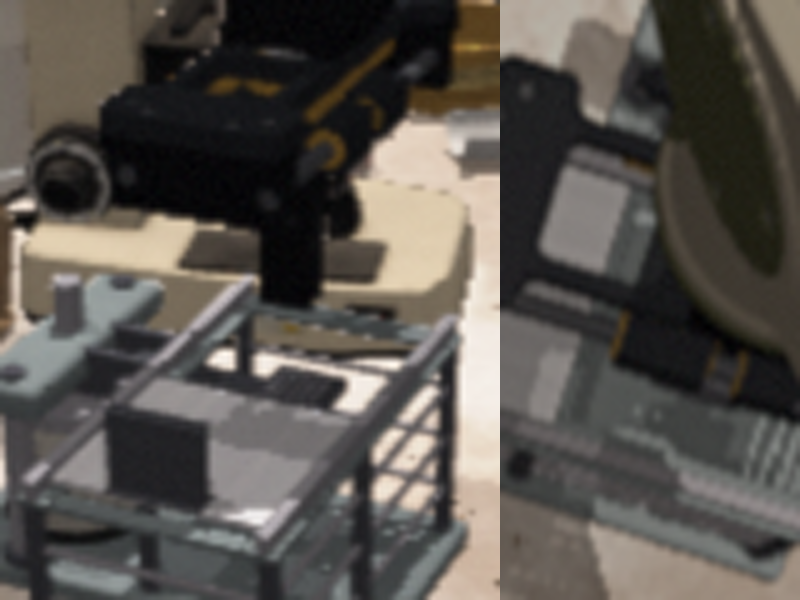

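The shutter is fully open (tab at crop (158,455)), and the paddle at (305,385) lies under the fingertip at (290,305). A tip height from this view again gives an offset of about +37 mm. I'll descend and press the paddle.

drive_tool(
  series=[
    [[-0.2, 0.05, -1], 0],
    [[0, 0, -1.5], 0],
    [[0, 0, -1], 0],
    [[0, 0, -0.5], 0],
    [[0, 0, -0.4], 0],
    [[0, 0, -0.4], 0],
    [[0, 0, -0.4], 0],
    [[0, 0, -0.4], 0],
    [[0, 0, 0], 0],
    [[0, 0, 0], 0],
  ],
)

```text
time: 15.95
ee_pos: [0.539, 0.1968, 0.0575]
eef_rot: [0.145, 0.989, 0.0, 0.0]
ft_force: [-0.1, 0.3, -0.1]
width: 0.0006
grip_force: 0.0
```

drive_tool(
  series=[
    [[0, 0, -0.2], 0],
    [[0, 0, -0.2], 0],
    [[0, 0, -0.2], 0],
    [[0, 0, -0.2], 0],
    [[0, 0, -0.2], 0],
    [[0, 0, -0.2], 0],
    [[0, 0, -0.1], 0],
    [[0, 0, -0.1], 0],
    [[0, 0, -0.1], 0],
    [[0, 0, -0.1], 0],
  ],
)

```text
time: 17.2
ee_pos: [0.5394, 0.1972, 0.0447]
eef_rot: [0.145, 0.989, 0.001, 0.0]
ft_force: [-14.5, -5.8, 40.5]
width: 0.0004
grip_force: 20.9
```

The press met resistance at 40 N, close to the expected stop height. I'll check the press head rod numerically against the first picture: it should have dropped.

```bash
python3 - <<'E'
from h import *
from bench import vision,r
import cv2
O=[.5366,.1935,-.2907]
s=r.read_state();print(s["ee_pos"],s["ft_force"].round(1))
c=vision.camera("side");a=c["color"].astype(int).sum(2);a0=cv2.imread("pics/side0.png").astype(int).sum(2)
print(proj(c,press(O,[(.112,0,.129),(.112,0,.107)])).round(1).tolist())
for v in range(146,176): print(v,a0[v,258:269].tolist(),a[v,258:269].tolist())
E
```

```text
[0.53941293 0.19718587 0.04466186] [-14.5  -5.8  40.5]
[[263.7, 154.7], [264.3, 163.7]]
146 [564, 564, 562, 562, 559, 557, 554, 547, 538, 525, 516] [602, 599, 594, 596, 589, 587, 587, 577, 568, 556, 551]
147 [581, 584, 579, 585, 576, 580, 578, 573, 574, 563, 566] [615, 613, 612, 611, 613, 609, 606, 604, 602, 600, 595]
148 [579, 585, 584, 583, 582, 580, 581, 583, 579, 578, 576] [613, 616, 611, 615, 616, 613, 615, 613, 614, 610, 610]
149 [574, 577, 577, 577, 579, 580, 583, 584, 580, 581, 579] [609, 610, 610, 610, 613, 616, 613, 612, 614, 610, 614]
150 [531, 552, 558, 569, 567, 566, 571, 571, 579, 576, 579] [562, 582, 589, 597, 598, 600, 600, 608, 611, 612, 613]
151 [435, 457, 485, 488, 495, 508, 508, 524, 542, 553, 560] [461, 487, 511, 516, 525, 537, 545, 557, 572, 588, 592]
152 [308, 310, 319, 330, 351, 359, 378, 406, 447, 464, 492] [331, 335, 338, 350, 374, 380, 395, 439, 472, 491, 525]
153 [292, 291, 293, 297, 300, 294, 298, 303, 314, 313, 320] [311, 317, 311, 312, 312, 314, 322, 325, 332, 336, 347]
154 [295, 290, 317, 353, 343, 340, 339, 327, 295, 294, 313] [311, 312, 313, 310, 310
[... 1763 characters left out ...]
92, 274]
170 [439, 442, 442, 436, 438, 437, 426, 388, 308, 181, 171] [462, 469, 463, 469, 464, 462, 454, 414, 331, 189, 187]
171 [431, 436, 436, 435, 430, 416, 385, 335, 244, 137, 104] [463, 458, 464, 467, 463, 447, 409, 355, 266, 149, 115]
172 [430, 430, 433, 430, 417, 374, 318, 246, 174, 122, 95] [459, 463, 460, 462, 438, 398, 344, 269, 191, 134, 104]
173 [434, 430, 429, 410, 372, 312, 238, 182, 155, 123, 92] [464, 464, 459, 443, 395, 335, 258, 196, 171, 132, 107]
174 [433, 425, 405, 362, 302, 233, 183, 163, 149, 121, 99] [466, 453, 430, 383, 324, 252, 193, 174, 163, 138, 106]
175 [419, 395, 352, 291, 224, 175, 161, 146, 133, 113, 94] [449, 427, 376, 310, 241, 189, 171, 162, 148, 125, 102]
```

The rod top dropped from row 155 to 160 (about 12 mm), and the 40 N is far above the 3.5 N the lever needs, so it's at its stop. I'll lift out and go over the tab to its +y side.

drive_tool(
  series=[
    [[0, 0, 0], 0],
    [[0, 0, 1], 0],
    [[0, 0, 2], 0],
    [[0, 0, 2.5], 0],
    [[0, 0, 2.5], 0],
    [[0, 0, 2.5], 0],
    [[0, 0, 1.5], 0],
    [[0, 0, 0], 0],
    [[0.6, 1.9, 0], 0],
    [[0.9, 3, 0], 0],
  ],
)

```text
time: 18.5
ee_pos: [0.5537, 0.2468, 0.1604]
eef_rot: [0.145, 0.989, -0.0, -0.001]
ft_force: [0.0, 0.5, -0.5]
width: 0.0004
grip_force: 0.0
```

drive_tool(
  series=[
    [[0.9, 3, 0], 0],
    [[0.9, 3, 0], 0],
    [[0.9, 3, 0], 0],
    [[0.7, 1.8, 0], 0],
    [[0, 0, 0], 0],
    [[0, 0, -2], 0],
    [[0, 0, -2], 0],
    [[0, 0, -2], 0],
    [[0, 0, 0], 0],
    [[0, 0, 0], 0],
  ],
)

```text
time: 19.75
ee_pos: [0.588, 0.3539, 0.1019]
eef_rot: [0.145, 0.989, 0.0, 0.0]
ft_force: [0.6, -1.0, -0.7]
width: 0.0006
grip_force: 0.0
```

drive_tool(
  series=[
    [[0, 0, -0.7], 0],
    [[-0.36, -1.2, 0], 0],
    [[-0.36, -1.2, 0], 0],
    [[-0.36, -1.2, 0], 0],
    [[-0.36, -1.2, 0], 0],
    [[-0.36, -1.2, 0], 0],
    [[-0.36, -1.2, 0], 0],
    [[-0.36, -1.2, 0], 0],
    [[-0.36, -1.2, 0], 0],
    [[0, 0, 0], 0],
  ],
)

```text
time: 21.0
ee_pos: [0.5591, 0.2562, 0.0946]
eef_rot: [0.146, 0.989, -0.0, 0.0]
ft_force: [0.2, 0.5, -0.7]
width: 0.0007
grip_force: 0.0
```

```bash
python3 shut.py | sed -n '1,12p'
```

```text
t 21.0 press xyz [0.0036 0.0665 0.0946] F [ 0.2   0.48 -0.67]
-10 185 498 [124, 96, 21]
-5 94 195 [101, 53, 25]
0 61 106 [103, 37, 25]
5 50 105 [146, 88, 21]
10 58 106 [238, 99, 40]
15 50 104 [196, 94, 84]
20 45 100 [170, 158, 287]
25 41 123 [123, 202, 688]
30 46 203 [115, 670, 720]
35 81 188 [106, 723, 721]
40 193 624 [158, 722, 722]
```

Next, slow steps of 2–3 mm until the closed stop pushes back.

drive_tool(
  series=[
    [[-0.09, -0.3, 0], 0],
    [[-0.06, -0.2, 0], 0],
    [[-0.06, -0.2, 0], 0],
    [[0, 0, 0], 0],
    [[0, 0, 0], 0],
    [[0, 0, 0], 0],
    [[0, 0, 0], 0],
    [[0, 0, 0], 0],
    [[0, 0, 0], 0],
    [[0, 0, 0], 0],
  ],
)

```text
time: 22.3
ee_pos: [0.5568, 0.2509, 0.0945]
eef_rot: [0.145, 0.989, 0.0, 0.0]
ft_force: [0.2, -0.4, 0.1]
width: 0.0006
grip_force: 0.0
```

drive_tool(
  series=[
    [[-0.06, -0.2, 0], 0],
    [[-0.06, -0.2, 0], 0],
    [[-0.06, -0.2, 0], 0],
    [[0, 0, 0], 0],
    [[0, 0, 0], 0],
    [[0, 0, 0], 0],
    [[0, 0, 0], 0],
    [[0, 0, 0], 0],
    [[0, 0, 0], 0],
    [[0, 0, 0], 0],
  ],
)

```text
time: 23.55
ee_pos: [0.5555, 0.2467, 0.0947]
eef_rot: [0.144, 0.99, 0.001, 0.001]
ft_force: [4.9, 8.0, -2.5]
width: 0.0005
grip_force: 3.5
```

The force rises at the closed stop, and the travel is consistent with both ends (finger half-depth 11 mm). I'll back off and rise.

drive_tool(
  series=[
    [[0.3, 1, 0], 0],
    [[0.6, 2, 0], 0],
    [[0, 0, 0], 0],
    [[0, 0, 2], 0],
    [[0, 0, 3], 0],
    [[0.3, 1, 3], 0],
    [[0.6, 2, 2], 0],
    [[0.9, 3, 0], 0],
    [[0.6, 2, 0], 0],
    [[0, 0, 0], 0],
  ],
)

```text
time: 24.8
ee_pos: [0.5876, 0.3554, 0.1937]
eef_rot: [0.144, 0.99, -0.0, -0.0]
ft_force: [-0.5, -1.2, -0.5]
width: 0.0003
grip_force: 0.0
```

```bash
python3 - <<'E'
from h import *
from bench import vision,r
import cv2
O=[.5366,.1935,-.2907]
s=r.read_state();print(s["time"],s["ee_pos"],s["ft_force"].round(1))
c=vision.camera("side");a=c["color"].astype(int).sum(2);a0=cv2.imread("pics/side0.png").astype(int).sum(2)
print("rod",a0[152:164,262].tolist(),a[152:164,262].tolist())
T=cv2.imread("pics/side0.png")[158:184,290:316]
m=cv2.matchTemplate(np.ascontiguousarray(c["color"][148:194,275:331,::-1]),T,cv2.TM_CCOEFF_NORMED);print("tab shift px",m.max(),np.subtract(np.unravel_index(m.argmax(),m.shape),(10,15)))
for n,(u,v) in dict(tin=(217,230),weight=(248,265),vial=(344,237)).items():
    T=cv2.imread("pics/side0.png")[v-16:v+16,u-16:u+16]
    m=cv2.matchTemplate(np.ascontiguousarray(c["color"][v-30:v+30,u-30:u+30,::-1]),T,cv2.TM_CCOEFF_NORMED);print(n,m.max().round(2),np.subtract(np.unravel_index(m.argmax(),m.shape),14))
E
```

```text
24.8 [0.58759734 0.35540908 0.19365527] [-0.5 -1.2 -0.5]
rod [351, 300, 343, 493, 483, 317, 212, 203, 199, 205, 206, 203] [30, 22, 31, 28, 81, 206, 325, 388, 556, 525, 293, 233]
tab shift px 0.980733 [-1  1]
tin 1.0 [0 0]
weight 0.82 [0 0]
vial 0.93 [0 0]
```

The tab is back (slightly further shut than at the start), the rod is still down, the bystanders are unmoved and the arm is clear. Handing in.

```bash
python3 -c "
from bench import r
print(r.close_job())"
```

```text
the job is handed in; nothing more can be done
None
```

I handed the job in at about 25 s: the shutter was pushed fully open, the lever pressed to its stop and the shutter pushed shut again. The last images showed the tin, weight and vial unmoved; `close_job` returned no verdict.

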